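# Fit the drive pulley and its shaft collar to the gearmotor spindle

### The arm

A 6-joint arm with a two-finger parallel gripper is mounted at the origin on the work surface. World frame = base frame: x ahead of the robot, y to its left, z up, the work surface at z = 0. Lengths are in m, angles in rad, forces in N, time in s.
With the tool pointing down it reaches from about 0.275 to 0.75 m from the base axis. Payload 10.2 kg.
Tool frame: the origin (TCP) lies midway between the tips of the shut fingers; the grasp point (between the pads) lies ctrl.tcp_to_grasp behind it (ctrl.tcp_to_grasp is the distance from the TCP to the grasp point, in m); z points along the fingers, y is the direction in which the jaws open and shut (so a half turn about z gives the same grasp; the last joint's range is limited). The gripper opens to 88 mm and grips with 3 to 60 N. Pads are 18 mm wide; open, the fingers measure 123 mm over their backs; the gripper's body (75 mm by 187 mm) begins 45 mm behind the grasp point.
Start: joints at [-1.365, 0.313, 1.498, -0, 1.331, -0.223], TCP at [0.218, -0.477, 0.239] pointing down, gripper open.
Joint ranges: [-2.94, 2.94], [-0.97, 2.17], [0.19, 2.56], [-1.23, 4.37], [0.02, 3.11], [-2.88, 2.88]. Speed limits (rad/s): [2.39, 2.39, 3.01, 3.14, 3.14, 3.14].

### API

Orientations are given as a rotation vector (axis times angle).
In Python, from bench import telemetry, viewer, ctrl gives the robot as it stands. The module is installed in compiled form; this text tells all that it offers.
- The arm moves only by the shell command python3 -m jog 'ROWS' [OPENING] [FORCE]. ROWS is JSON, a list of rows, each a list of 6 numbers: the shift along the tool's x, y, z scaled (see below), then the turn, a rotation vector about the tool's x, y, z scaled (see below). In form: [[x, y, z, ax, ay, az], ...]. A call has 1 to 20 rows; each row shifts and turns the commanded pose from where the row before left it, along the tool's axes as they then stand; what a row does not reach is not made up. The controller multiplies each number of a shift by 2.5 cm and each number of a turn by 8 degrees. A row lasts 1/10 s, in which the tool goes at most 50 mm and 8.59 degrees, less where a joint would pass 70% of its speed; a pose out of reach is approached as far as the arm can. A call with a number of a shift or a turn outside -1 to 1 is refused whole. A call with a gripper value outside its range is refused whole. OPENING is the opening, from 0 (shut) to 1 (fully open), set as the call begins (- or left out, the last holds). The fingers move at their own pace and stop on an object; FORCE is the grip in N (left out, the last holds). Time passes only in rows, so rows that do not move let the fingers close. It gives the time, the measured TCP pose, the force and the opening at its end, in the units of the state.
- telemetry.read_state(): the state, without advancing time (a new reading comes with each control period).
- viewer.snapshot(name): name is "scene" or "top" or "wrist"; returns a dict with "img" (400x640x3 uint8, blue, green, red), "camera_matrix" (3x3 intrinsics, pixels), "distortion" ([k1, k2, p1, p2, k3] as OpenCV has them; the pictures are not rectified), "rvec" (rotation vector, rad) and "tvec" (3), from world to camera coordinates, as OpenCV has them; the wrist camera has in their place "tool_from_camera" (4x4, takes a point from camera to tool coordinates, whose origin is the TCP and whose axes are the flange's). Camera axes: x right, y down, z forward; pixel columns grow to the right and rows downward; lengths in m; the calibration is good to about 2 mm. A picture is of the moment at which its call begins: read the wrist's pose just before it. There is no depth.
- ctrl.finish_job(): hands the job in, once; it reports no verdict.
Trained networks look in the newest picture that a camera, given by its name, has taken for a name from the list of things; names that differ only in an ending like _2 or _b are one class to them, and where a whole thing is asked for, a point or a joint stands for the part that bears it (a point fixed in the world has none). Each returns a list of dicts, best first, with "score" (0 to 1); they miss things now and then, are a little off and sometimes report something else, mostly with a low value. They report only what shows in the picture. A call takes as long as a camera call. They do not tell look-alikes from the thing itself.
- viewer.trace(camera, label): "pixels" (400x640 bool, what is visible of it) and "rect" ([left, top, width, height] in pixels, round what is visible of it).
- viewer.place_of(camera, label): "point" ([column, row] in pixels: a listed point, or the origin of a listed thing).
The state is a dict: "t": time; "q": joint angles; "dq": joint speeds; "joint_torque": joint torques, N m; "tool_pos": TCP position; "ee_rot": TCP orientation; "ft_force": force on the tool from outside, world axes, zero at the start; "wrist_torque": the same for the moment, N m; "opening": finger opening in m.
Only numpy, scipy, OpenCV 4.12 (cv2) and the standard library are available. Lean on these libraries where they do the work, as an engineer would, in place of code of your own. Each camera call takes 0.05 s, during which the arm holds its last target. There are 200 camera calls.

### The job

Fit the aluminium belt pulley on the upright spindle of the gearmotor, hub upward: lower it over the spindle, feel with light pressure for the drive pin with the slot, and let it down gently until it sits fully home, flush on the driving flange. Then slip the steel shaft collar over the spindle and set it down gently on the hub, let go, and leave the other things on the bench where they are.

Things in the scene. Friction and masses are not known exactly. Their poses are not given: they have to be found in the camera images.
- drive: Gearmotor drive unit, fixed: mahogany board 150 x 270 x 18 mm with an 88 mm square grey gearbox and a dark motor lying along +y. Origin on the bench under the upright spindle's axis. Self-locking: spindle, flange and pin do not turn by hand. Parts wedge on it under load: contact forces reach 3 times the push, and over 45 N would bend the pin, so push with about 5 N.
- seat (a point): Top centre of the drive unit's round driving flange (72 mm across), on the spindle's axis, 83 mm above the bench; z up, axes as drive. A brass drive pin 8 mm thick and 12 mm tall (edge broken by 1 mm) stands on the flange 28 mm from the axis, in the quarter between +x and the motor (+y): anywhere from 0.15 to 1.35 rad anticlockwise of +x seen from above.
- tip (a point): Tip of the steel spindle, on its axis, 75 mm above the flange. The spindle is 16 mm thick, its last 5 mm tapered to 9 mm.
- pulley_mid (a point): Aluminium pulley, about 0.36 kg, hub up on the bench. Point on its axis half-way up, 24 mm above the underside; z up. Disc 100 mm across, 16 mm thick, belt groove round its edge; the hub rises 32 mm above it (48 in all), 44 mm across with two flats facing +y and -y, 36 mm apart, 25 mm wide, good for gripping. Through bore 18 mm.
- pulley: The same pulley; origin at the centre of its underside. One slot goes through the disc toward +x: 10 mm wide, from 22 to 36 mm from the axis. Only with the slot over the drive pin does the pulley go down flat on the flange; elsewhere it stays 12 mm high on the pin.
- collar_mid (a point): Dark steel shaft collar, a ring 34 mm across, 22 mm tall, bore 18 mm, about 0.11 kg, standing on the bench; either face may be up. This point is on its axis half-way up, 11 mm above the underside.
- collar: The same collar; origin at the centre of its underside.
- foot: Bystander: black turned insulator foot, 48 mm across, 56 mm tall; origin at its underside.
- terminal: Bystander: copper ball 44 mm across on a brass stem, 98 mm tall; origin at its underside.
- pot: Bystander: small amber glass jar with red lid, 54 mm across, 70 mm tall; origin at its underside.
- bearing: Bystander: bright steel ball bearing lying flat, 52 mm across, 14 mm tall, hole 24 mm; not wanted here; origin at its underside.
- screwdriver: Bystander: screwdriver with yellow handle, 190 mm long, lying on the bench.
- wrench: Bystander: steel wrench, 160 mm long, lying on the bench.
There are look-alikes about, which are no part of the job. There is more than one size of the pulley; the one meant has the size given above. Of the things that look like the collar, take the one that is farthest from the robot's base at the start.

How it is judged:
On the way:
1. the pulley is down on the driving flange, flat and on the spindle, with the pin in its slot (z of pulley_mid in the frame of seat between 0.021 and 0.027 m and horizontal distance between pulley_mid and seat below 0.004 m and angle between pulley_mid's own z axis and vertical below 0.05 rad), for 0.3 s.
At the end, for the whole second after the job is handed in: The pulley sits hub up on the driving flange (within 3 mm of fully down, 4 mm of the spindle's axis, 0.05 rad of level), the collar is on the spindle and sits on the hub (within 3 mm in height, 4 mm of the axis, 0.1 rad of level), both released and at rest (all of step 1 and z of collar_mid in the frame of seat between 0.056 and 0.062 m and horizontal distance between collar_mid and seat below 0.004 m and angle between the z axis of collar_mid and the z axis of seat, either way round below 0.1 rad and linear speed of each of pulley, collar below 0.02 m/s); the robot touches nothing.
It fails at once if pulley or collar pressed or dropped on the drive unit with more than 45 N of contact force (contact force between any of pulley, collar and drive above 45 N).
It fails at once if collar pressed or dropped on the pulley with more than 45 N of contact force (contact force between collar and pulley above 45 N).
It fails at once if a bystander is pushed more than 30 mm from its place (distance of any of foot, terminal, pot, bearing, screwdriver, wrench from where it was at the start of the episode above 0.03 m).
It also fails if it takes over 72 s, if anything falls off the work surface, if the arm or the gripper's body presses on something with over 40 N, if the wrist force passes 120 N, or if a joint passes its speed limit or range.

## Working session

There is one attempt and no reset: what is moved stays moved. The work goes in short steps, Python scripts to look and compute and a shell command to move; the robot and the scene stay as the last step left them, time stands still between calls to the robot, and variables do not carry over. Pictures are saved under pics/ and viewed, about 8 in all and at most 12, crops included, and the job is handed in when it is done.

```bash
mkdir -p pics; cat > h.py <<'E'
import numpy as np, cv2
from bench import telemetry, viewer, ctrl
from scipy.spatial.transform import Rotation as R
def cam(s, st=None):
    K=np.array(s["camera_matrix"]);D=np.array(s["distortion"])
    if "rvec" in s:
        Rm=cv2.Rodrigues(np.array(s["rvec"],float))[0];t=np.array(s["tvec"],float).ravel()
        return K,D,Rm.T,-Rm.T@t
    T=np.array(s["tool_from_camera"]);Rt=R.from_rotvec(st["ee_rot"]).as_matrix()
    return K,D,Rt@T[:3,:3],Rt@T[:3,3]+np.array(st["tool_pos"])
def ray(c,px,z):
    K,D,Rc,C=c
    u=cv2.undistortPoints(np.array([[px]],float),K,D)[0,0]
    d=Rc@np.array([u[0],u[1],1]);return C+d*(z-C[2])/d[2]
def proj(c,P):
    K,D,Rc,C=c
    rv=cv2.Rodrigues(Rc.T)[0]
    return cv2.projectPoints(np.array(P,float).reshape(-1,1,3),rv,-Rc.T@C,K,D)[0][:,0]
def snap(n):
    st=telemetry.read_state();s=viewer.snapshot(n);return s["img"],cam(s,st)
E
python3 - <<'E'
from h import *
st=telemetry.read_state();print(st,ctrl.tcp_to_grasp)
ims=[]
for n in["scene","top"]:
    im,c=snap(n);cv2.imwrite(f"pics/{n}.png",im);print(n,"cam at",c[3].round(3))
    for l,z in[("pulley_mid",.024),("collar_mid",.011),("seat",.083),("tip",.158),("foot",0),("terminal",0),("pot",0),("bearing",0),("screwdriver",.01),("wrench",.005)]:
        for o in viewer.place_of(n,l)[:4]:print(l,round(o["score"],2),np.round(o["point"]),ray(c,o["point"],z).round(4))
E
```

```text
{'t': 0.0, 'q': array([-1.36540657e+00,  3.13413790e-01,  1.49842324e+00, -2.24967088e-06,
        1.33102768e+00, -2.23384722e-01]), 'dq': array([ 1.43307339e-03, -1.38749496e-04,  1.67839882e-04, -4.44829617e-05,
        6.16730998e-04, -3.25583678e-04]), 'joint_torque': array([-4.94611086e-04, -4.02218163e+01, -2.52263975e+01,  6.94215344e-02,
        3.53634625e-02, -8.34640286e-05]), 'tool_pos': array([ 0.2182155 , -0.47722527,  0.23818482]), 'ee_rot': array([-3.06842891e+00, -6.68100071e-01, -1.45401014e-05]), 'ft_force': array([-0.13223374, -0.14242435,  0.47988228]), 'wrist_torque': array([-0.01759059, -0.07256335, -0.04989004]), 'opening': 0.08803221818790842} 0.0187
scene cam at [0.955 0.415 0.595]
pulley_mid 0.94 [354. 178.] [ 0.3371 -0.2522  0.024 ]
pulley_mid 0.82 [359. 225.] [ 0.4541 -0.0942  0.024 ]
collar_mid 0.78 [355. 277.] [0.5568 0.0123 0.011 ]
collar_mid 0.66 [293. 260.] [ 0.6322 -0.0959  0.011 ]
tip 0.66 [460. 256.] [0.492 0.174 0.158]
foot 0.71 [304. 208.] [ 0.5018 -0.2422  0.    ]
terminal 0.73 [214. 203.] [ 0.6745 -0.3887  0.    ]
terminal 0.44 [275. 340.] [0
[... 306 characters left out ...]
pulley_mid 0.91 [295. 231.] [ 0.4719 -0.101   0.024 ]
pulley_mid 0.6 [342. 278.] [ 0.3395 -0.2419  0.024 ]
collar_mid 0.57 [297. 176.] [ 0.6369 -0.1042  0.011 ]
collar_mid 0.42 [255. 207.] [0.5412 0.0191 0.011 ]
seat 0.76 [198. 220.] [0.4955 0.1703 0.083 ]
seat 0.53 [297. 174.] [ 0.6298 -0.1051  0.083 ]
tip 0.85 [189. 221.] [0.4861 0.1786 0.158 ]
foot 0.71 [345. 218.] [ 0.5133 -0.2501  0.    ]
terminal 0.82 [384. 167.] [ 0.6723 -0.3649  0.    ]
terminal 0.36 [296. 176.] [ 0.6367 -0.1013  0.    ]
pot 0.52 [400. 260.] [ 0.393  -0.4125  0.    ]
bearing 0.51 [423. 189.] [ 0.608  -0.4813  0.    ]
screwdriver 0.71 [334. 146.] [ 0.7301 -0.2131  0.01  ]
wrench 0.74 [251. 133.] [0.7643 0.0374 0.005 ]
```

```bash
python3 - <<'E'
import cv2,numpy as np
t=cv2.imread("pics/top.png")[110:300,160:440];s=cv2.imread("pics/scene.png")[130:370,190:530]
t=cv2.resize(t,(440,299),interpolation=3);t=cv2.resize(cv2.imread("pics/top.png")[120:310,160:440],(800,543),interpolation=3)
s=cv2.resize(s,(800,565),interpolation=3)
cv2.imwrite("pics/t2.png",t);cv2.imwrite("pics/s2.png",s)
E
```

```text
(no output)
```

View pics/t2.png

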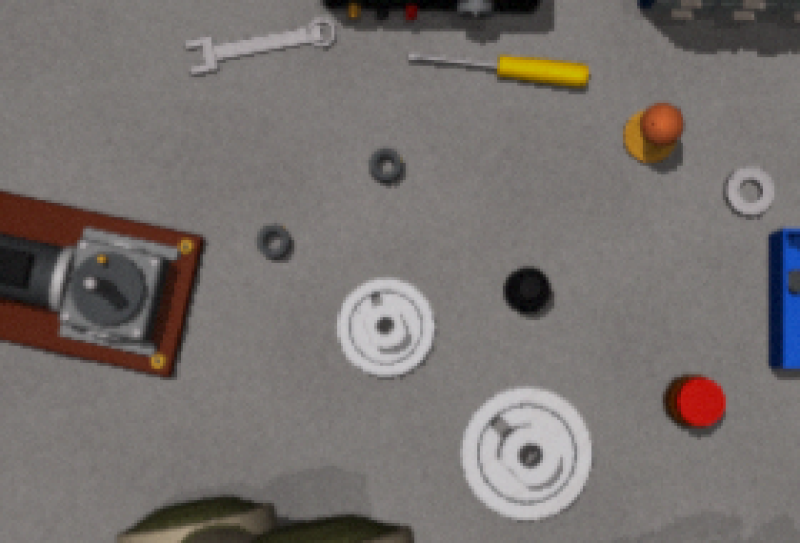

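View pics/s2.png

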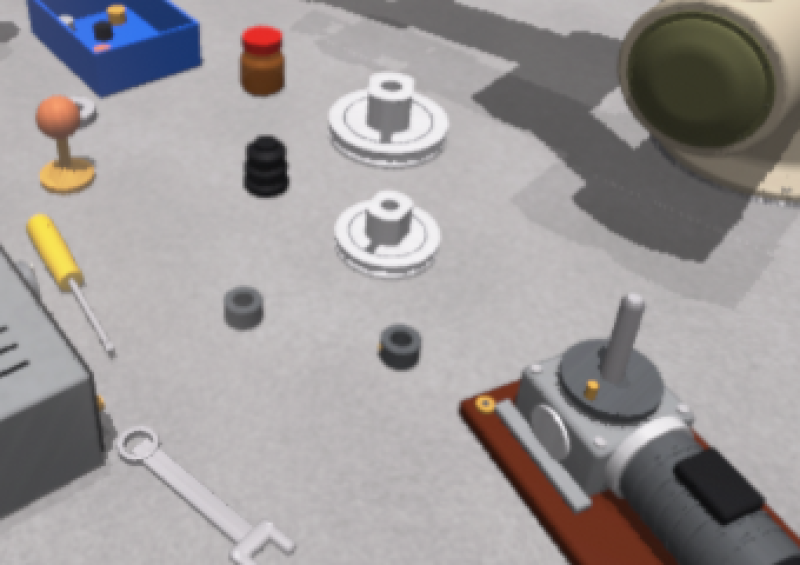

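The smaller pulley, at top px (295,231), measures about 34 px, or roughly 100 mm. The other, at (342,278), is about 136 mm, so the small one is meant. The collar candidates are (297,176), 0.645 m from the base, and (255,207), 0.55 m. The far one is meant. The pin is about 0.25 rad from world x, and the drive's yaw is about -0.2. I'm moving over the pulley now.

```bash
python3 -m jog '[[0.85,-0.53,0,0,0,0],[0.85,-0.53,0,0,0,0],[0.85,-0.53,0,0,0,0],[0.85,-0.53,0,0,0,0],[0.85,-0.53,0,0,0,0],[0.85,-0.53,0,0,0,0],[0.85,-0.53,0,0,0,0],[0.85,-0.53,0,0,0,0],[0.85,-0.53,0,0,0,0],[0.85,-0.53,0,0,0,0],[0.85,-0.53,0,0,0,0],[0.85,-0.53,0,0,0,0],[0.85,-0.53,0,0,0,0],[0.85,-0.53,0,0,0,0],[0.85,-0.53,0,0,0,0],[0.85,-0.53,0,0,0,0],[0.85,-0.53,0,0,0,0],[0.85,-0.53,0,0,0,0],[0,0,0,0,0,0],[0,0,0,0,0,0]]' 1
cat >> h.py <<'E'
def theta(st):
    m=R.from_rotvec(st["ee_rot"]).as_matrix();return np.arctan2(m[1,0],m[0,0])
def go(P):
    st=telemetry.read_state();m=R.from_rotvec(st["ee_rot"]).as_matrix()
    print("pos",st["tool_pos"].round(4),"theta",round(theta(st),4),"units",(m.T@(np.array(P)-st["tool_pos"])/.025).round(3))
E
python3 - <<'E'
from h import *
im,c=snap("wrist");cv2.imwrite("pics/w1.png",im)
print("cam",c[3].round(3))
for l,z in[("pulley_mid",.024),("collar_mid",.011),("pulley",0)]:
    for o in viewer.place_of("wrist",l)[:4]:print(l,round(o["score"],2),np.round(o["point"]),ray(c,o["point"],z).round(4))
E
```

```text
t: 3.1
tool_pos: [0.4668, -0.1016, 0.2386]
ee_rot: [3.069, 0.67, -0.001]
ft_force: [-0.1, -1.0, -0.0]
opening: 0.0879
cam [ 0.531 -0.072  0.385]
pulley_mid 0.74 [321. 183.] [ 0.4616 -0.1039  0.024 ]
collar_mid 0.75 [385.  25.] [ 0.6306 -0.0963  0.011 ]
collar_mid 0.56 [250.  52.] [0.5515 0.0167 0.011 ]
pulley 0.92 [381. 306.] [ 0.3426 -0.2431  0.    ]
pulley 0.69 [320. 179.] [ 0.461  -0.1027  0.    ]
```

View pics/w1.png

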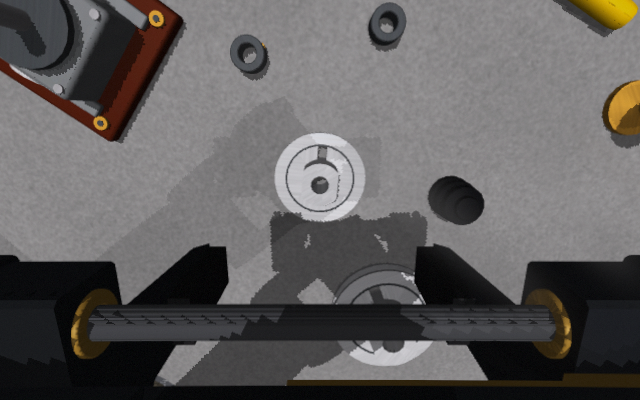

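```bash
python3 - <<'E'
from h import *
st=telemetry.read_state();im,c=snap("wrist")
for o in viewer.trace("wrist","pulley")[:2]:
    m=o["pixels"].astype(np.uint8);print(o["score"],o["rect"])
    if o["rect"][1]>220: continue
    k=max(cv2.findContours(m,0,1)[0],key=cv2.contourArea)
    pts=k[:,0].astype(float)
    W=np.array([ray(c,p,.016)[:2] for p in pts])
    from scipy.optimize import least_squares
    r=least_squares(lambda v:np.hypot(*(W-v[:2]).T)-v[2],[.461,-.103,.05],loss="soft_l1",f_scale=.001)
    print("disc",r.x.round(4))
g=cv2.cvtColor(im,6)
x,y=r.x[:2]
# bore at hub top: dark blob centroid
roi=(g<110)
n,lab,sta,cen=cv2.connectedComponentsWithStats(roi[130:225,272:368].astype(np.uint8))
for i in range(1,n):
    if sta[i,4]>15:
        p=cen[i]+[272,130];print(sta[i],p.round(1),ray(c,p,.048).round(4),ray(c,p,.016).round(4))
e=im[125:230,265:375].copy();e=cv2.resize(e,None,fx=5,fy=5,interpolation=2)
cc=lambda P:[(int((p[0]-265+.5)*5),int((p[1]-125+.5)*5)) for p in proj(c,P)]
a=np.linspace(0,6.28,80)
for z,rr in[(.016,.05),(.048,.009)]:
    for q in cc([[x+rr*np.cos(t),y+rr*np.sin(t),z] for t in a]):cv2.circle(e,q,1,(0,0,255),-1)
th=theta(st);print("theta",th)
for dt in(-.2,-.1,0,.1):
  q=cc([[x+rr*np.cos(th+dt),y+rr*np.sin(th+dt),.016] for rr in(.022,.036)])
  cv2.line(e,q[0],q[1],(0,int(255*(dt+.2)/.3),255),1)
cv2.imwrite("pics/w2.png",e)
E
```

```text
0.92 [271.4, 133.6, 89.8, 88.7]
disc [ 0.4642 -0.1006  0.0496]
[36 14 25 10 57] [320.2 146.8] [ 0.4989 -0.0869  0.048 ] [ 0.4959 -0.0882  0.016 ]
[17 17 18 17 30] [297.3 153.4] [ 0.4836 -0.069   0.048 ] [ 0.4791 -0.0686  0.016 ]
[ 32  25  33  16 132] [319.9 161.8] [ 0.4853 -0.0928  0.048 ] [ 0.481  -0.0946  0.016 ]
[13 40  4 21 22] [286.3 180. ] [ 0.4545 -0.0695  0.048 ] [ 0.4473 -0.0691  0.016 ]
[ 39  46  17  17 210] [318.7 184.7] [ 0.4637 -0.1012  0.048 ] [ 0.4573 -0.1039  0.016 ]
[17 62 28 19 39] [300.5 203.4] [ 0.438  -0.0924  0.048 ] [ 0.4292 -0.0942  0.016 ]
[51 73 19  8 23] [332.6 207.3] [ 0.448  -0.1241  0.048 ] [ 0.4401 -0.129   0.016 ]
[  0  81  96  14 744] [312.3 219.8] [ 0.4269 -0.1106  0.048 ] [ 0.4171 -0.1142  0.016 ]
theta 0.4276077444520874
```

View pics/w2.png

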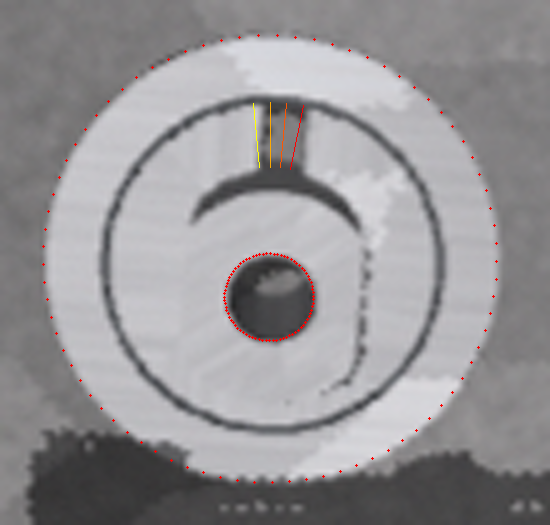

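The disc and bore overlay fits at (0.464,-0.101). The slot is centred near crop px (283,135), which puts it at about 0.33 rad. I'm turning, centring and descending.

```bash
python3 -m jog '[[0,0,0,0,0,0.72],[-0.1,-0.06,0,0,0,0],[0,0,0.9,0,0,0],[0,0,0.9,0,0,0],[0,0,0.9,0,0,0],[0,0,0.9,0,0,0],[0,0,0.9,0,0,0],[0,0,0.9,0,0,0],[0,0,0.9,0,0,0],[0,0,0.9,0,0,0],[0,0,0.8,0,0,0],[0,0,0.5,0,0,0],[0,0,0.22,0,0,0],[0,0,0,0,0,0],[0,0,0,0,0,0]]' 1
python3 -m jog '[[0,0,0,0,0,0],[0,0,0,0,0,0],[0,0,0,0,0,0],[0,0,0,0,0,0],[0,0,0,0,0,0],[0,0,0,0,0,0]]' 0 40; python3 -c "
from h import *
go([.464,-.101,.02])"
```

```text
t: 4.9
tool_pos: [0.4645, -0.1011, 0.0214]
ee_rot: [3.099, 0.514, 0.001]
ft_force: [1.0, 1.0, 1.2]
opening: 0.0883
t: 5.5
tool_pos: [0.4642, -0.1009, 0.0207]
ee_rot: [3.099, 0.513, 0.0]
ft_force: [-0.4, 0.1, 0.4]
opening: 0.0426
pos [ 0.4642 -0.1009  0.0207] theta 0.3283 units [-0.007  0.001  0.03 ]
```

```bash
python3 -m jog '[[0,0,0,0,0,0],[0,0,0,0,0,0],[0,0,0,0,0,0],[0,0,0,0,0,0]]' 0 40; python3 -c "
from h import *
go([.464,-.101,.28])"
```

```text
t: 5.9
tool_pos: [0.4642, -0.1009, 0.0207]
ee_rot: [-3.099, -0.513, -0.0]
ft_force: [-0.6, -0.1, 0.6]
opening: 0.0357
pos [ 0.4642 -0.1009  0.0207] theta 0.3281 units [-6.0000e-03  0.0000e+00 -1.0372e+01]
```

```bash
python3 -m jog '[[0,0,-0.3,0,0,0],[0,0,-0.7,0,0,0],[0,0,-1,0,0,0],[0,0,-1,0,0,0],[0,0,-1,0,0,0],[-0.07,-1,-1,0,0,0],[-0.07,-1,-1,0,0,0],[-0.07,-1,-1,0,0,0],[-0.07,-1,-1,0,0,0],[-0.07,-1,-1,0,0,0],[-0.07,-1,-1,0,0,0],[-0.07,-1,0,0,0,0],[-0.07,-1,0,0,0,0],[-0.07,-1,0,0,0,0],[-0.07,-1,0,0,0,0],[0,0,0,0,0,0],[0,0,0,0,0,0],[0,0,0,0,0,0]]'
python3 - <<'E'
from h import *
im,c=snap("wrist")
cv2.imwrite("pics/w3.png",im);
for l,z in[("seat",.083),("tip",.158),("drive",0),("pulley_mid",.24)]:
    for o in viewer.place_of("wrist",l)[:2]:print(l,round(o["score"],2),np.round(o["point"],1),ray(c,o["point"],z).round(4))
go([.49,.174,.26])
E
```

```text
t: 7.7
tool_pos: [0.3671, 0.1296, 0.2708]
ee_rot: [3.099, 0.512, -0.0]
ft_force: [-0.4, -0.6, -3.4]
opening: 0.0356
seat 0.72 [323.   35.5] [0.4948 0.1711 0.083 ]
tip 0.73 [323.   14.1] [0.4935 0.1712 0.158 ]
drive 0.61 [320.2  49.9] [0.4951 0.174  0.    ]
pulley_mid 0.69 [322.5 271.8] [0.3496 0.1227 0.24  ]
pulley_mid 0.68 [319.3  53. ] [0.4582 0.1615 0.24  ]
pos [0.3671 0.1297 0.2707] theta 0.3275 units [ 5.224 -0.097  0.426]
```

View pics/w3.png

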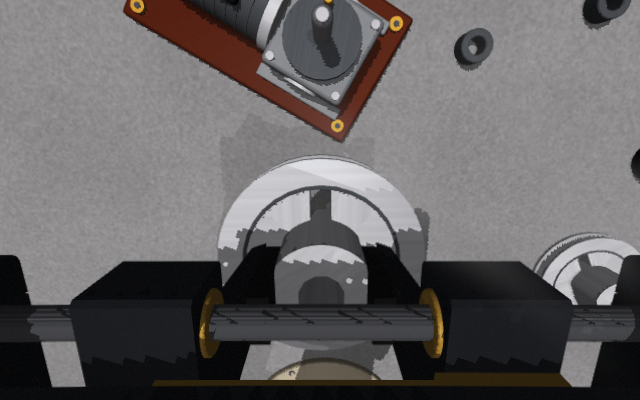

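The drive is in view: flange centre near (323,40), tip at (323,15), pin just off the top edge near (330,2). I'm moving forward 40 mm to see the pin.

```bash
python3 -m jog '[[0.8,0,0,0,0,0],[0.8,0,0,0,0,0],[0,0,0,0,0,0],[0,0,0,0,0,0]]'
python3 - <<'E'
from h import *
im,c=snap("wrist")
np.save("c4.npy",np.array([0]));import pickle;pickle.dump((im,c),open("w4.pkl","wb"))
for l,z in[("seat",.083),("tip",.158),("drive",0)]:
    for o in viewer.place_of("wrist",l)[:1]:print(l,round(o["score"],2),np.round(o["point"],1),ray(c,o["point"],z).round(4))
hsv=cv2.cvtColor(im,40);m=((hsv[...,0]>15)&(hsv[...,0]<32)&(hsv[...,1]>120)&(hsv[...,2]>90)).astype(np.uint8)
n,lab,sta,cen=cv2.connectedComponentsWithStats(m[:170])
for i in range(1,n):
    if sta[i,4]>15:print(sta[i],cen[i].round(1),ray(c,cen[i],.095).round(4))
x0,y0=225,0
e=cv2.resize(im[0:150,225:425],None,fx=4,fy=4,interpolation=2)
cc=lambda P:[(int((p[0]-x0+.5)*4),int((p[1]-y0+.5)*4)) for p in proj(c,P)]
a=np.linspace(0,6.28,60);x,y=.494,.171
for z,r in[(.083,.036),(.158,.0045),(.153,.008)]:
    for q in cc([[x+r*np.cos(t),y+r*np.sin(t),z] for t in a]):cv2.circle(e,q,1,(0,0,255),-1)
cv2.imwrite("pics/w4.png",e);go([x,y,.26])
E
```

```text
t: 8.35
tool_pos: [0.4046, 0.1428, 0.2704]
ee_rot: [-3.099, -0.513, 0.002]
ft_force: [0.1, -0.1, -2.6]
opening: 0.0355
seat 0.95 [324.2  85.4] [0.4928 0.1698 0.083 ]
tip 0.97 [323.4  75. ] [0.4944 0.1716 0.158 ]
drive 0.72 [322.8  87.9] [0.4951 0.1714 0.    ]
[136  40  15  15 133] [143.2  46.9] [0.4708 0.3278 0.095 ]
[325  45   8   9  64] [328.5  49.2] [0.5212 0.1757 0.095 ]
[388  57  13  15 131] [394.   64.2] [0.5284 0.1173 0.095 ]
pos [0.4044 0.1428 0.2708] theta 0.3281 units [3.755 0.088 0.433]
```

View pics/w4.png

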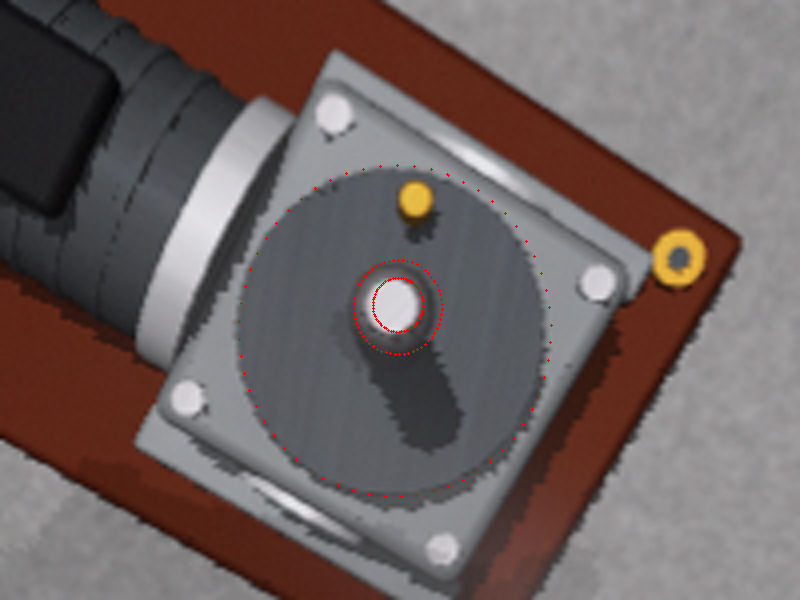

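The overlay agrees to about 1 mm: spindle at (0.4935,0.1713), and the pin at crop (415,200), which gives 0.155 rad at radius 28 mm as specified. I'm turning to θ=0.155 and moving over the spindle.

```bash
python3 -m jog '[[0,0,0,0,0,0.61],[0,0,0,0,0,0.61],[0.74,-0.114,0,0,0,0],[0.74,-0.114,0,0,0,0],[0.74,-0.114,0,0,0,0],[0.74,-0.114,0,0,0,0],[0.74,-0.114,0,0,0,0],[0,0,0.9,0,0,0],[0,0,0.9,0,0,0],[0,0,0.9,0,0,0],[0,0,0.5,0,0,0],[0,0,0,0,0,0],[0,0,0,0,0,0],[0,0,0,0,0,0]]'
python3 -c "
from h import *
im,c=snap('wrist');cv2.imwrite('pics/w5.png',im)
im,c=snap('scene');e=im[150:310,400:560];cv2.imwrite('pics/s5.png',cv2.resize(e,None,fx=3.5,fy=3.5))
print(telemetry.read_state()['ft_force'])
go([.4935,.1713,.12])"
```

```text
t: 9.95
tool_pos: [0.4944, 0.1717, 0.1919]
ee_rot: [-3.132, -0.248, -0.003]
ft_force: [-0.6, 0.2, -2.9]
opening: 0.0356
[ 0.10495387  0.39909419 -2.25170518]
pos [0.4943 0.1717 0.1917] theta 0.1579 units [-0.039  0.009  2.866]
```

View pics/s5.png

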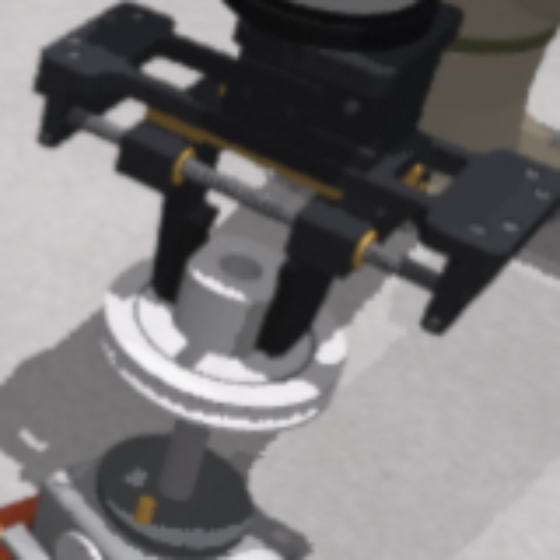

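```bash
python3 -m jog '[[-0.03,0,0.12,0,0,0],[0,0,0.12,0,0,0],[0,0,0.12,0,0,0],[0,0,0.12,0,0,0],[0,0,0.1,0,0,0],[0,0,0.1,0,0,0],[0,0,0,0,0,0]]'; python3 -m jog '[[0,0,0.06,0,0,0],[0,0,0.06,0,0,0],[0,0,0,0,0,0]]';python3 -m jog '[[0,0,0.06,0,0,0],[0,0,0.06,0,0,0],[0,0,0,0,0,0]]'
```

```text
t: 10.75
tool_pos: [0.4931, 0.1714, 0.1733]
ee_rot: [3.132, 0.248, -0.001]
ft_force: [0.4, 0.1, -2.9]
opening: 0.0358
t: 11.05
tool_pos: [0.4931, 0.1715, 0.1706]
ee_rot: [3.132, 0.248, -0.0]
ft_force: [-1.2, -0.4, -3.1]
opening: 0.0356
t: 11.35
tool_pos: [0.4931, 0.1715, 0.1675]
ee_rot: [3.132, 0.248, -0.001]
ft_force: [-0.5, -0.3, -3.3]
opening: 0.0357
```

No contact force and past the taper. Continuing to just above the pin.

```bash
python3 -m jog '[[0,0,0.12,0,0,0],[0,0,0.12,0,0,0],[0,0,0.12,0,0,0],[0,0,0.12,0,0,0],[0,0,0.12,0,0,0],[0,0,0.12,0,0,0],[0,0,0,0,0,0]]'; python3 -m jog '[[0,0,0.12,0,0,0],[0,0,0.12,0,0,0],[0,0,0.12,0,0,0],[0,0,0.12,0,0,0],[0,0,0.12,0,0,0],[0,0,0.12,0,0,0],[0,0,0.12,0,0,0],[0,0,0.12,0,0,0],[0,0,0,0,0,0]]';python3 -m jog '[[0,0,0.06,0,0,0],[0,0,0.06,0,0,0],[0,0,0,0,0,0]]'
```

```text
t: 12.05
tool_pos: [0.493, 0.1715, 0.1493]
ee_rot: [3.132, 0.248, -0.001]
ft_force: [-0.3, -0.3, -3.1]
opening: 0.0352
t: 12.95
tool_pos: [0.493, 0.1714, 0.1253]
ee_rot: [3.132, 0.248, -0.001]
ft_force: [-0.5, -0.9, -2.5]
opening: 0.0356
t: 13.25
tool_pos: [0.4931, 0.1715, 0.1226]
ee_rot: [-3.132, -0.248, 0.0]
ft_force: [-0.1, -0.8, -3.8]
opening: 0.0356
```

```bash
python3 -m jog '[[0,0,0.06,0,0,0],[0,0,0.06,0,0,0],[0,0,0.06,0,0,0],[0,0,0,0,0,0]]'; python3 -m jog '[[0,0,0.04,0,0,0],[0,0,0.04,0,0,0],[0,0,0,0,0,0]]';python3 -m jog '[[0,0,0.04,0,0,0],[0,0,0,0,0,0]]'
```

```text
t: 13.65
tool_pos: [0.4931, 0.1715, 0.118]
ee_rot: [3.132, 0.248, -0.001]
ft_force: [0.6, 0.7, -3.0]
opening: 0.036
t: 13.95
tool_pos: [0.4931, 0.1715, 0.1161]
ee_rot: [3.132, 0.248, -0.0]
ft_force: [-0.4, -0.4, -2.5]
opening: 0.0357
t: 14.15
tool_pos: [0.4932, 0.1715, 0.1151]
ee_rot: [-3.132, -0.248, 0.0]
ft_force: [0.2, -0.1, -2.4]
opening: 0.0361
```

```bash
python3 -m jog '[[0,0,0.04,0,0,0],[0,0,0,0,0,0]]'
```

```text
t: 14.35
tool_pos: [0.4931, 0.1715, 0.1141]
ee_rot: [3.132, 0.248, -0.0]
ft_force: [-0.0, 0.4, -2.6]
opening: 0.0354
```

```bash
python3 -m jog '[[0,0,0.04,0,0,0],[0,0,0,0,0,0]]';python3 -m jog '[[0,0,0.04,0,0,0],[0,0,0,0,0,0]]'
```

```text
t: 14.55
tool_pos: [0.4931, 0.1715, 0.1131]
ee_rot: [-3.132, -0.248, 0.0]
ft_force: [-0.4, -0.4, -3.3]
opening: 0.0359
t: 14.75
tool_pos: [0.4932, 0.1715, 0.1121]
ee_rot: [3.132, 0.248, -0.0]
ft_force: [0.1, -0.0, -3.5]
opening: 0.0356
```

```bash
python3 -m jog '[[0,0,0.04,0,0,0],[0,0,0,0,0,0]]';python3 -m jog '[[0,0,0.04,0,0,0],[0,0,0,0,0,0]]'
```

```text
t: 14.95
tool_pos: [0.4931, 0.1715, 0.1111]
ee_rot: [-3.132, -0.248, 0.0]
ft_force: [-0.2, -0.7, -2.9]
opening: 0.0354
t: 15.15
tool_pos: [0.4931, 0.1715, 0.1101]
ee_rot: [3.132, 0.248, -0.0]
ft_force: [0.9, -0.4, -2.8]
opening: 0.0357
```

The underside is about 5 mm below the pin top with no resistance, so the pin is in the slot.

```bash
python3 -m jog '[[0,0,0.04,0,0,0],[0,0,0.04,0,0,0],[0,0,0,0,0,0]]';python3 -m jog '[[0,0,0.04,0,0,0],[0,0,0.04,0,0,0],[0,0,0,0,0,0]]'; python3 -m jog '[[0,0,0.03,0,0,0],[0,0,0,0,0,0]]'
```

```text
t: 15.45
tool_pos: [0.4931, 0.1715, 0.1081]
ee_rot: [3.132, 0.248, -0.0]
ft_force: [0.6, 0.3, -2.7]
opening: 0.0355
t: 15.75
tool_pos: [0.4931, 0.1715, 0.1061]
ee_rot: [3.132, 0.248, -0.0]
ft_force: [-0.2, 0.4, -3.1]
opening: 0.0359
t: 15.95
tool_pos: [0.4932, 0.1715, 0.1054]
ee_rot: [-3.132, -0.248, 0.0]
ft_force: [1.2, -0.0, -2.2]
opening: 0.0359
```

```bash
python3 -m jog '[[0,0,0.03,0,0,0],[0,0,0,0,0,0]]'
```

```text
t: 16.15
tool_pos: [0.4932, 0.1715, 0.1047]
ee_rot: [-3.132, -0.248, -0.0]
ft_force: [0.0, 0.7, -3.4]
opening: 0.036
```

```bash
python3 -m jog '[[0,0,0.02,0,0,0],[0,0,0,0,0,0]]'
```

```text
t: 16.35
tool_pos: [0.4933, 0.1715, 0.1045]
ee_rot: [-3.132, -0.248, -0.001]
ft_force: [-0.9, -0.8, 1.2]
opening: 0.0357
```

Contact came at TCP 0.1045, and seated height is predicted at 0.1037. Releasing and lifting.

```bash
python3 -m jog '[[0,0,0,0,0,0],[0,0,0,0,0,0],[0,0,0,0,0,0],[0,0,0,0,0,0],[0,0,0,0,0,0],[0,0,0,0,0,0]]' 1
python3 -m jog '[[0,0,-0.3,0,0,0],[0,0,-0.6,0,0,0],[0,0,-0.8,0,0,0],[0,0,-0.8,0,0,0],[0,0,-0.8,0,0,0],[0,0,-0.8,0,0,0],[0,0,0,0,0,0]]'
python3 - <<'E'
from h import *
im,c=snap("scene");e=im[170:310,380:540];cv2.imwrite("pics/s6.png",cv2.resize(e,None,fx=4,fy=4))
for l,z in[("pulley_mid",.107),("tip",.158)]:
    for o in viewer.place_of("scene",l)[:3]:print(l,round(o["score"],2),np.round(o["point"],1),ray(c,o["point"],z).round(4))
go([.632,-.098,.2])
E
```

```text
t: 16.95
tool_pos: [0.4932, 0.1715, 0.1042]
ee_rot: [3.132, 0.248, -0.0]
ft_force: [0.3, -0.2, 0.6]
opening: 0.0816
t: 17.65
tool_pos: [0.4942, 0.1717, 0.2095]
ee_rot: [-3.132, -0.248, -0.008]
ft_force: [-0.3, -0.7, -0.0]
opening: 0.0878
pulley_mid 0.94 [352.8 177.7] [ 0.4281 -0.1569  0.107 ]
tip 0.83 [459.2 255. ] [0.492  0.1718 0.158 ]
pos [0.4928 0.1714 0.2059] theta 0.1579 units [ 3.804 11.519  0.229]
```

View pics/s6.png

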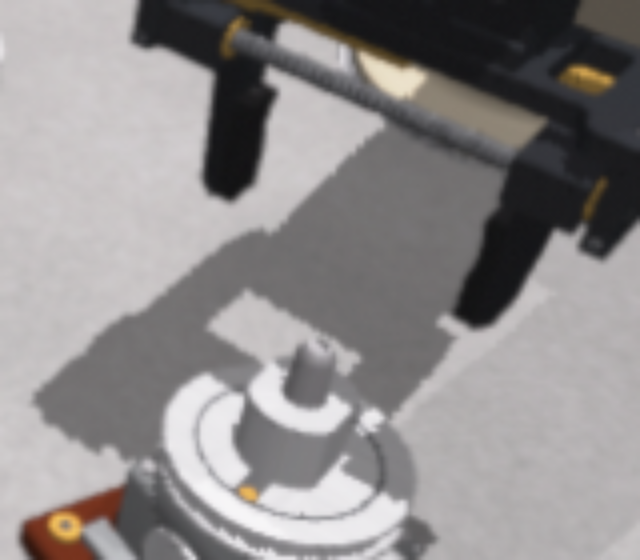

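The pulley is home, with the brass pin showing in the slot at crop (248,493). Next is the far collar.

```bash
python3 -m jog '[[0.29,0.885,-0.05,0,0,0],[0.29,0.885,-0.05,0,0,0],[0.29,0.885,-0.05,0,0,0],[0.29,0.885,-0.05,0,0,0],[0.29,0.885,-0.05,0,0,0],[0.29,0.885,-0.05,0,0,0],[0.29,0.885,-0.05,0,0,0],[0.29,0.885,0,0,0,0],[0.29,0.885,0,0,0,0],[0.29,0.885,0,0,0,0],[0.29,0.885,0,0,0,0],[0.29,0.885,0,0,0,0],[0.29,0.885,0,0,0,0],[0,0,0,0,0,0],[0,0,0,0,0,0],[0,0,0,0,0,0]]'
python3 - <<'E'
from h import *
from scipy.optimize import least_squares
im,c=snap("wrist")
for o in viewer.place_of("wrist","collar_mid")[:3]:print(round(o["score"],2),np.round(o["point"],1),ray(c,o["point"],.011).round(4))
for o in viewer.trace("wrist","collar")[:2]:print(round(o["score"],2),o["rect"])
o=min(viewer.place_of("wrist","collar_mid"),key=lambda o:np.hypot(*(ray(c,o["point"],.011)[:2]-[.632,-.098])))
u,v=map(int,o["point"]);x,y=ray(c,o["point"],.011)[:2]
x0,y0=max(u-50,0),max(v-50,0);e=cv2.resize(im[y0:v+50,x0:u+50],None,fx=5,fy=5,interpolation=2)
a=np.linspace(0,6.28,60)
for r in(.017,.009):
    for p in proj(c,[[x+r*np.cos(t),y+r*np.sin(t),.022] for t in a]):cv2.circle(e,(int((p[0]-x0+.5)*5),int((p[1]-y0+.5)*5)),1,(0,0,255),-1)
cv2.imwrite("pics/w6.png",e);go([x,y,.004])
E
```

```text
t: 19.4
tool_pos: [0.6311, -0.0968, 0.215]
ee_rot: [-3.131, -0.249, 0.002]
ft_force: [0.3, -0.4, -0.3]
opening: 0.0881
0.84 [207.6 234.5] [0.551  0.0164 0.011 ]
0.5 [451.   91.1] [ 0.7379 -0.2078  0.011 ]
0.96 [308.8, 166.1, 28.6, 31.0]
0.9 [191.9, 218.5, 34.7, 26.8]
pos [ 0.6314 -0.0971  0.2156] theta 0.1586 units [-2.458 -4.991  8.465]
```

View pics/w6.png

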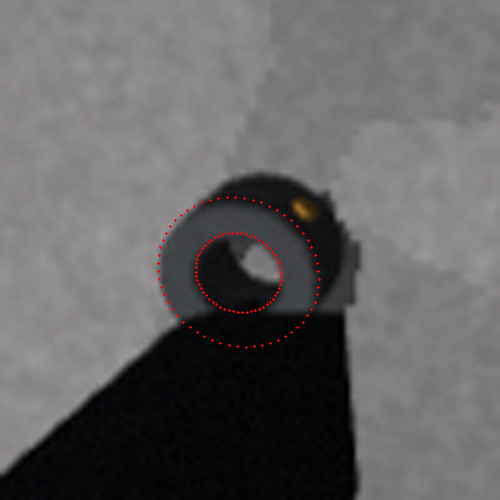

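The network point and this crop are the near collar at (207,234), which isn't wanted. The far one is at trace rect (309,166,29,31). I'm measuring that one and confirming it in a crop.

```bash
python3 - <<'E'
from h import *
from scipy.optimize import least_squares
im,c=snap("wrist")
o=min(viewer.trace("wrist","collar"),key=lambda o:abs(o["rect"][0]-309))
m=o["pixels"];a=np.linspace(0,6.28,80)
def rend(x,y):
    P=np.vstack([[[x+.017*np.cos(t),y+.017*np.sin(t),z] for t in a] for z in(0,.022)])
    h=cv2.convexHull(proj(c,P).astype(np.float32))[:,0];return np.r_[h.min(0),h.max(0)]
k=np.argwhere(m)[:,::-1];b=np.r_[k.min(0)-.5,k.max(0)+.5]
r=least_squares(lambda v:rend(*v)-b,[.632,-.098]);x,y=r.x
print("fit",r.x.round(4),"resid px",r.fun.round(1))
u,v=323,182;x0,y0=u-50,v-50;e=cv2.resize(im[y0:v+50,x0:u+50],None,fx=5,fy=5,interpolation=2)
for rr,z in((.017,.022),(.009,.022),(.017,0)):
    for p in proj(c,[[x+rr*np.cos(t),y+rr*np.sin(t),z] for t in a]):cv2.circle(e,(int((p[0]-x0+.5)*5),int((p[1]-y0+.5)*5)),1,(0,0,255),-1)
cv2.imwrite("pics/w7.png",e);go([x,y,.004])
E
```

```text
fit [ 0.632  -0.0971] resid px [-0.1  0.   0.3 -0. ]
pos [ 0.6314 -0.0973  0.2156] theta 0.1584 units [ 2.100e-02 -7.000e-03  8.465e+00]
```

View pics/w7.png

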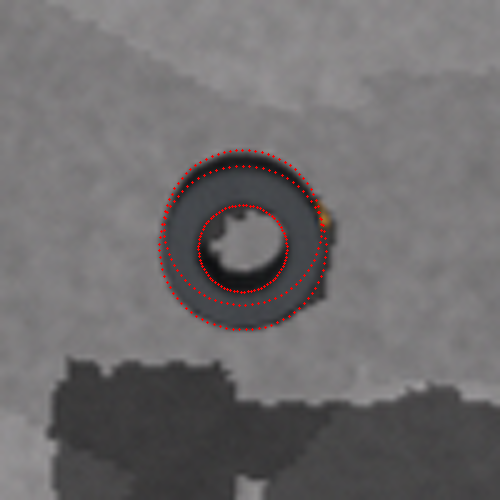

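It's the far collar: the overlay fits at (0.632,-0.097). Its brass set screw faces +tool y, at crop (325,215), so I'm turning the jaws by -88° to avoid clamping on it.

```bash
python3 -m jog '[[0.02,0,0,0,0,-1],[0,0,0,0,0,-1],[0,0,0,0,0,-1],[0,0,0,0,0,-1],[0,0,0,0,0,-1],[0,0,0.5,0,0,-1],[0,0,0.8,0,0,-1],[0,0,0.8,0,0,-1],[0,0,0.8,0,0,-1],[0,0,0.8,0,0,-1],[0,0,0.8,0,0,-1],[0,0,0.8,0,0,0],[0,0,0.5,0,0,0],[0,0,0,0,0,0],[0,0,0,0,0,0]]' 1
python3 -c "
from h import *
go([.632,-.0971,.005])"
```

```text
t: 21.2
tool_pos: [0.6323, -0.0977, 0.0712]
ee_rot: [2.08, 2.353, 0.001]
ft_force: [0.2, -0.2, 0.5]
opening: 0.0877
pos [ 0.6323 -0.0977  0.0712] theta 1.6936 units [ 0.027 -0.013  2.648]
```

```bash
python3 -m jog '[[0.027,-0.013,0.6,0,0,0],[0,0,0.7,0,0,0],[0,0,0.7,0,0,0],[0,0,0.4,0,0,0],[0,0,0.25,0,0,0],[0,0,0,0,0,0],[0,0,0,0,0,0]]' 1
python3 -m jog '[[0,0,0,0,0,0],[0,0,0,0,0,0],[0,0,0,0,0,0],[0,0,0,0,0,0],[0,0,0,0,0,0],[0,0,0,0,0,0],[0,0,0,0,0,0],[0,0,0,0,0,0],[0,0,0,0,0,0],[0,0,0,0,0,0],[0,0,0,0,0,0]]' 0 25
```

```text
t: 21.9
tool_pos: [0.632, -0.0971, 0.0049]
ee_rot: [2.08, 2.353, 0.001]
ft_force: [0.3, 0.2, 0.4]
opening: 0.0882
t: 23.0
tool_pos: [0.6316, -0.097, 0.0042]
ee_rot: [-2.081, -2.354, 0.0]
ft_force: [0.0, -0.3, 0.5]
opening: 0.0331
```

```bash
python3 -m jog '[[0,0,-0.3,0,0,0],[0,0,-0.8,0,0,0],[0,0,-0.9,0,0,0],[0,0,-0.9,0,0,0],[0,0,-0.9,0,0,0],[0,0,-0.9,0,0,0],[0,0,-0.9,0,0,0],[0,0,-0.9,0,0,0],[0,0,-0.9,0,0,0],[0,0,-0.85,0,0,0],[0,0,0,0,0,0]]'
python3 -m jog '[[0.5,-0.18,0,0,0,0],[0.9,-0.33,0,0,0,0],[0.9,-0.33,0,0,0,0],[0.9,-0.33,0,0,0,0],[0.9,-0.33,0,0,0,0],[0.9,-0.33,0,0,0,0],[0.9,-0.33,0,0,0,0],[0.9,-0.33,0,0,0,0],[0.9,-0.33,0,0,0,0],[0.9,-0.33,0,0,0,0],[0.9,-0.33,0,0,0,0],[0.9,-0.33,0,0,0,0],[0.9,-0.34,0,0,0,0],[0,0,0,0,0,0],[0,0,0,0,0,0],[0,0,0,0,0,0]]'
python3 - <<'E'
from h import *
im,c=snap("scene");e=im[150:310,400:560];cv2.imwrite("pics/s7.png",cv2.resize(e,None,fx=3.5,fy=3.5))
go([.4932,.1715,.167])
E
```

```text
t: 24.1
tool_pos: [0.6325, -0.0973, 0.2138]
ee_rot: [2.077, 2.35, 0.003]
ft_force: [0.5, 0.6, -1.5]
opening: 0.0335
t: 25.7
tool_pos: [0.4939, 0.1701, 0.2099]
ee_rot: [-2.081, -2.353, 0.001]
ft_force: [-0.4, 0.8, -1.3]
opening: 0.0332
pos [0.494 0.17  0.21 ] theta 1.693 units [ 0.065 -0.025  1.721]
```

View pics/s7.png

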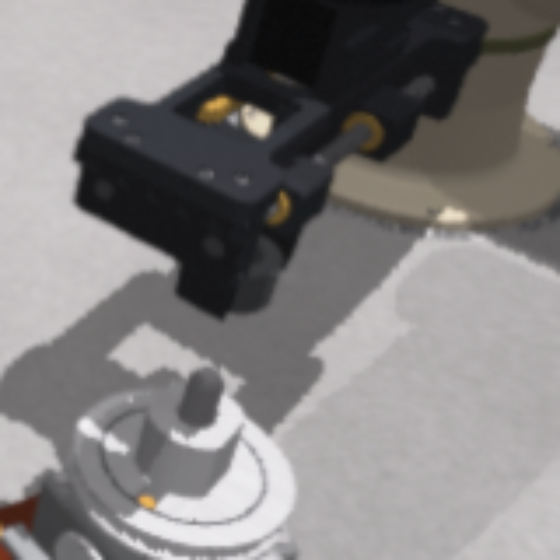

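```bash
python3 -m jog '[[0.065,-0.025,0.3,0,0,0],[0,0,0.4,0,0,0],[0,0,0.4,0,0,0],[0,0,0.4,0,0,0],[0,0,0.2,0,0,0],[0,0,0,0,0,0],[0,0,0,0,0,0]]';python3 -m jog '[[0,0,0.06,0,0,0],[0,0,0.06,0,0,0],[0,0,0,0,0,0]]';python3 -m jog '[[0,0,0.06,0,0,0],[0,0,0.06,0,0,0],[0,0,0,0,0,0]]'
```

```text
t: 26.45
tool_pos: [0.4933, 0.1722, 0.1681]
ee_rot: [2.081, 2.354, 0.0]
ft_force: [-0.0, 1.2, -1.2]
opening: 0.0334
t: 26.75
tool_pos: [0.4931, 0.1722, 0.165]
ee_rot: [-2.081, -2.354, -0.0]
ft_force: [-0.2, -0.7, -0.7]
opening: 0.0333
t: 27.05
tool_pos: [0.493, 0.1721, 0.1617]
ee_rot: [-2.081, -2.354, 0.0]
ft_force: [0.4, -0.3, -1.1]
opening: 0.0335
```

```bash
python3 -m jog '[[0,0,0.06,0,0,0],[0,0,0.06,0,0,0],[0,0,0,0,0,0]]'
```

```text
t: 27.35
tool_pos: [0.493, 0.1721, 0.1587]
ee_rot: [-2.081, -2.354, 0.001]
ft_force: [-0.8, -0.4, -1.0]
opening: 0.033
```

```bash
python3 -m jog '[[-0.02,0,0.05,0,0,0],[0,0,0.05,0,0,0],[0,0,0,0,0,0]]';python3 -m jog '[[0,0,0.05,0,0,0],[0,0,0.05,0,0,0],[0,0,0,0,0,0]]';python3 -m jog '[[0,0,0.08,0,0,0],[0,0,0.08,0,0,0],[0,0,0.08,0,0,0],[0,0,0,0,0,0]]'
```

```text
t: 27.65
tool_pos: [0.4931, 0.1716, 0.1563]
ee_rot: [-2.081, -2.354, 0.0]
ft_force: [0.8, 0.6, -1.3]
opening: 0.0331
t: 27.95
tool_pos: [0.4931, 0.1716, 0.1538]
ee_rot: [-2.081, -2.354, 0.0]
ft_force: [-0.5, 0.3, -1.0]
opening: 0.0331
t: 28.35
tool_pos: [0.493, 0.1716, 0.1476]
ee_rot: [-2.08, -2.353, 0.001]
ft_force: [-0.1, 0.2, -1.6]
opening: 0.033
```

```bash
python3 -m jog '[[0,0,0.08,0,0,0],[0,0,0.08,0,0,0],[0,0,0,0,0,0]]';python3 -m jog '[[0,0,0.05,0,0,0],[0,0,0.05,0,0,0],[0,0,0,0,0,0]]'
```

```text
t: 28.65
tool_pos: [0.4931, 0.1716, 0.1437]
ee_rot: [-2.08, -2.354, 0.001]
ft_force: [0.0, -0.3, -1.0]
opening: 0.0329
t: 28.95
tool_pos: [0.4931, 0.1716, 0.1413]
ee_rot: [-2.081, -2.354, 0.0]
ft_force: [0.4, 0.1, -0.8]
opening: 0.0331
```

```bash
python3 -m jog '[[0,0,0.05,0,0,0],[0,0,0.05,0,0,0],[0,0,0,0,0,0]]';python3 -m jog '[[0,0,0.03,0,0,0],[0,0,0.03,0,0,0],[0,0,0,0,0,0]]'
```

```text
t: 29.25
tool_pos: [0.4931, 0.1716, 0.1388]
ee_rot: [-2.081, -2.354, 0.0]
ft_force: [0.3, 0.3, -1.6]
opening: 0.0335
t: 29.55
tool_pos: [0.4932, 0.1716, 0.1374]
ee_rot: [-2.081, -2.354, 0.0]
ft_force: [-0.7, -0.5, -0.9]
opening: 0.0333
```

```bash
python3 -m jog '[[0,0,0.03,0,0,0],[0,0,0,0,0,0]]'
```

```text
t: 29.75
tool_pos: [0.4932, 0.1716, 0.1366]
ee_rot: [-2.081, -2.354, 0.0]
ft_force: [0.3, 0.2, -1.3]
opening: 0.033
```

```bash
python3 -m jog '[[0,0,0.02,0,0,0],[0,0,0,0,0,0]]'
```

```text
t: 29.95
tool_pos: [0.4932, 0.1716, 0.1362]
ee_rot: [-2.081, -2.354, 0.0]
ft_force: [0.7, 0.7, -0.8]
opening: 0.0336
```

```bash
python3 -m jog '[[0,0,0.02,0,0,0],[0,0,0,0,0,0]]'
```

```text
t: 30.15
tool_pos: [0.4932, 0.1716, 0.1357]
ee_rot: [2.081, 2.354, 0.0]
ft_force: [1.5, -0.6, -0.7]
opening: 0.0335
```

```bash
python3 -m jog '[[0,0,0.02,0,0,0],[0,0,0,0,0,0]]'
```

```text
t: 30.35
tool_pos: [0.4934, 0.1716, 0.1356]
ee_rot: [2.08, 2.353, 0.001]
ft_force: [-0.2, -0.1, 2.7]
opening: 0.0333
```

Contact is light, about 4 N, at the expected height. Releasing and retreating.

```bash
python3 -m jog '[[0,0,0,0,0,0],[0,0,0,0,0,0],[0,0,0,0,0,0],[0,0,0,0,0,0],[0,0,0,0,0,0],[0,0,0,0,0,0]]' 1
python3 -m jog '[[0,0,-0.2,0,0,0],[0,0,-0.6,0,0,0],[0,0,-0.8,0,0,0],[0,0,-0.8,0,0,0],[0,0,-0.8,0,0,0],[0,0,-0.8,0,0,0],[-0.5,0,-0.5,0,0,0],[-0.8,0,0,0,0,0],[-0.8,0,0,0,0,0],[-0.8,0,0,0,0,0],[0,0,0,0,0,0],[0,0,0,0,0,0]]'
python3 - <<'E'
from h import *
im,c=snap("scene");e=cv2.resize(im[190:310,390:530],None,fx=5,fy=5,interpolation=2)
a=np.linspace(0,6.28,80);x,y=.4932,.1715
for rr,z in((.017,.153),(.017,.131),(.05,.099),(.0045,.158)):
    for p in proj(c,[[x+rr*np.cos(t),y+rr*np.sin(t),z] for t in a]):cv2.circle(e,(int((p[0]-390+.5)*5),int((p[1]-190+.5)*5)),1,(0,0,255),-1)
cv2.imwrite("pics/s8.png",e)
E
```

```text
t: 30.95
tool_pos: [0.4932, 0.1717, 0.1352]
ee_rot: [-2.081, -2.354, -0.0]
ft_force: [0.1, -1.0, 0.8]
opening: 0.0796
t: 32.15
tool_pos: [0.5021, 0.0993, 0.2477]
ee_rot: [-2.082, -2.352, 0.0]
ft_force: [-0.9, 0.3, -1.0]
opening: 0.0881
```

View pics/s8.png

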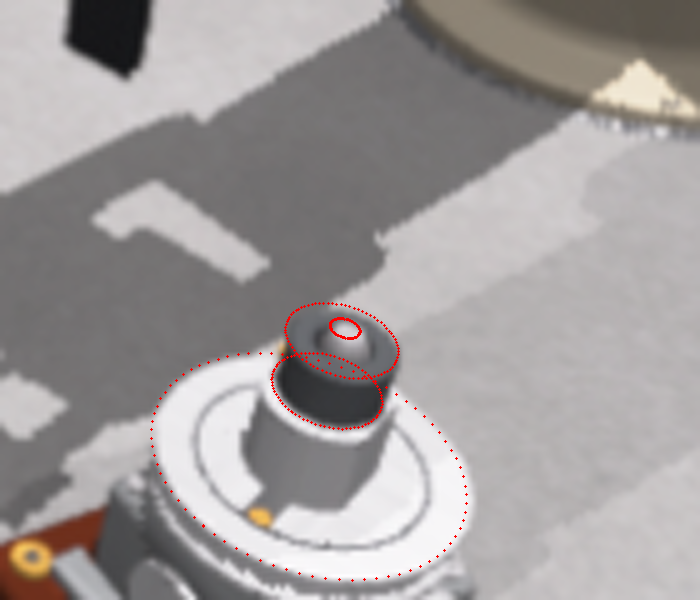

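The pulley disc (edge near crop (310,465)) and the collar (340,365) match the predicted seated outlines. The pin shows in the slot and the gripper is clear. Handing in.

```bash
python3 -c "
from bench import ctrl;print(ctrl.finish_job())"
```

```text
the job is handed in; nothing more can be done
None
```

The 100 mm pulley is on the spindle with the drive pin in its slot, flush on the flange. The far collar is on the hub, and both are released. I handed the job in at about 32 s on the robot's clock; the interface gives no verdict.

- **Pulley:** it passed the pin without resistance. Contact came at about 4 N, within 1 mm of the predicted seated height.
- **Collar:** I took the one about 0.64 m from the base. It landed on the hub at about 4 N, within 0.5 mm of the predicted height. I turned the jaws about 88° so they did not clamp on its set screw.
- **Final check:** in the last scene picture both parts match their predicted seated outlines, the pin shows in the slot, and the gripper is clear.
- **Disagreements:** the first position estimates from the scene and top cameras differed by up to about 25 mm, so I relied on close-up wrist views. One network call missed the far collar and pointed to the near one; a crop showed this before I reached for it. After seating, the network did not find the pulley on the drive, so that check rests on contact height and the picture overlay.
- **Not checked:** I did not re-measure the bystanders at the end. No wrist force suggested that the arm touched any of them.

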